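# Fit a stool leg into its push-fit corner socket

## Task

Lift the stool leg out of the toolbox tray by its overhanging bare end and lay it in the two V rests of the assembly board, bare end just in front of the socket, and let go. Then change your hold to the foot end and push the leg into the socket, past the springy seal, until you feel it bottom; let go and leave it fully home. Leave the dowels in the tray and everything else lying about where they are.

Things in the scene. Friction and masses are not known exactly. Their poses are not given: they have to be found in the camera images.
- leg_mid (a point): Stool leg: aluminium tube 24 mm in diameter, 170 mm long, with a black plastic foot 30 mm in diameter and 30 mm long on one end; 200 mm overall, 0.10 to 0.16 kg, balanced about mid-length. This point is on its axis, 100 mm from either end; its x axis runs along the leg to the bare end. It may be rolled about that axis. At the start it lies level, axis 45 mm above the floor.
- leg_nose (a point): Centre of the leg's bare end face, 100 mm from leg_mid; the last 10 mm taper from 24 to 18 mm in diameter. At the start about 85 mm of this end overhangs the tray's front edge over open floor: only there can fingers get round the leg.
- leg_foot (a point): Middle of the leg's foot, on the axis, 85 mm from leg_mid; the foot is 30 mm in diameter and 30 mm long.
- trough (a point): Middle of the toolbox tray's trough, on the leg's starting axis, 65 mm behind the tray's front edge. The trough is 36 mm wide between walls that reach 11 mm above the axis, open on top and too narrow for fingers beside the leg; the leg lifts straight up out of it.
- socket_mouth (a point): Mouth centre of the push-fit socket, a grey block 52 mm wide, 50 mm deep, top 75 mm above the floor. x: the level push-in direction; z up. Bore level, axis 50 mm above the floor, 26.5 mm wide, 40 mm deep to a solid bottom: home means the end face 40 mm in. A springy seal 18 mm inside resists with some 8 to 15 N, then drags on the tube until the hard stop.
- rest_front (a point): Slick white nylon V rest for the tube, fixed on the board, in line with the bore: from 5 to 45 mm before the mouth, 34 mm wide, reaching up to axis height. This point: on the bore's axis above its middle, 25 mm before the mouth. No room for fingers at a rest.
- rest_back (a point): Second V rest, alike but 16 mm long, 104 to 120 mm before the mouth; this point is on the bore's axis, 112 mm before the mouth. Fingers fit round the leg between the rests and behind this one. A leg laid with its end face 5 to 15 mm before the mouth balances on both rests, with its foot clear beyond this one.
- socket: Plywood assembly board, 290 x 110 mm, 15 mm thick, fixed on the floor, carrying the socket and both rests. Origin under its centre, 85 mm before the socket's mouth; x is the push-in direction.
- toolbox: Grey plastic toolbox, fixed, with its tray pulled out. Origin on the floor under the middle of the trough's front edge; x the way the tray is pulled out (the leg overhangs this way). Tray 140 mm long, walls 56 mm high; a compartment with two dowels lies beside the trough, up to 120 mm to its +y side. The box proper, 130 mm high, 340 mm wide, begins 141 mm behind the origin.
- leg: The stool leg itself; origin and axes as leg_mid.
- cup_in (a point): White nylon shelf-pin cup standing upright, 60 mm wide, 65 mm high; this point is the centre of its inner floor. Bystander.
- screwdriver: Orange cordless-screwdriver shell lying on its side, pistol shaped, about 160 x 160 mm, 45 mm high; origin under its barrel. Bystander.
- brace: Steel corner brace, legs 80 and 74 mm, 30 mm wide, one leg flat on the floor; origin at the outer corner. Bystander.
- dowel0_center (a point): Birch dowel 14 mm in diameter, 100 mm long, lying on the floor; its centre. Bystander.
- dowel1_center (a point): Birch dowel 14 mm in diameter, 100 mm long, lying on the floor; its centre. Bystander.
- dowel2_center (a point): Birch dowel 14 mm in diameter, 100 mm long, lying in the tray's open compartment beside the leg; its centre. Bystander.
- dowel3_center (a point): Birch dowel 14 mm in diameter, 100 mm long, lying in the tray's open compartment beside the leg; its centre. Bystander.
Mind the look-alikes: they are no part of the job. Of the things that look like the leg, the smaller one is meant.

How it is judged:
By the outcome, as a careful person would: the job done as asked, in the order asked, and still so for the second after the job is handed in, with the robot touching nothing.
It also fails if it takes over 54 s, if anything falls off the work surface, if the arm or the gripper's body presses on something with over 40 N, if the wrist force passes 120 N, or if a joint passes its speed limit or range.

## Robot

A 7-joint arm with a two-finger parallel gripper is mounted at the origin on the work surface. World frame = base frame: x ahead of the robot, y to its left, z up, the work surface at z = 0. Lengths are in m, angles in rad, forces in N, time in s.
With the tool pointing down it reaches from about 0.4 to 0.875 m from the base axis. Payload 19.3 kg.
Tool frame: the origin (TCP) lies at the very end of the fingers, on their centre line; the grasp point (between the pads) lies 19 mm behind it; z points along the fingers, y is the line along which they close (so a half turn about z gives the same grasp; the last joint's range is limited). The gripper opens to 85 mm and grips with 20 to 120 N. Pads are 22 mm wide; open, the fingers measure 114 mm over their backs; the gripper's body (76 mm by 85 mm) begins 54 mm behind the grasp point. The pads swing forward as they close: fully open they stand 13 mm farther back than shut.
Start: joints at [-0.07, 0.521, -0.036, 1.599, 0.021, 1.021, -0.113], TCP at [0.625, -0, 0.231] pointing down, gripper open.
Joint ranges: [-2.91, 2.91], [-0.3, 2.13], [-1.5, 1.42], [0.17, 2.43], [-1.26, 4.41], [0.16, 1.93], [-2.52, 2.52]. Speed limits (rad/s): [1.89, 1.89, 2.39, 2.39, 3.01, 3.01, 3.01].

## Interface

Orientations are given as [roll, pitch, yaw] about the fixed x, y, z axes, in that order (R = Rz(yaw) Ry(pitch) Rx(roll)).
In Python, from workcell import bot gives the robot as it stands.
- The arm moves only by the tool jog_arm, never from a script. Its argument "motion" is a list of rows, each a list of 5 numbers: the shift along the tool's x, y, z scaled (see below), then the turn about the tool's z scaled (see below), then the opening, from 0 (shut) to 1 (fully open). A call has 1 to 12 rows; each row shifts and turns the commanded pose from where the row before left it, along the tool's axes as they then stand; what a row does not reach is not made up. The controller multiplies each number of a shift by 30 mm and each number of a turn by 0.08 rad. A row lasts 1/10 s, in which the tool goes at most 50 mm and 8.59 degrees, less where a joint would pass 70% of its speed; a pose out of reach is approached as far as the arm can. A call with a number of a shift or a turn outside -1 to 1 is refused whole. A call with a gripper value outside its range is refused whole. The fingers move at their own pace and stop on an object; "newtons" is the grip in N (left out, the last holds). Time passes only in rows, so rows that do not move let the fingers close. It gives the time, the measured TCP pose, the force, the opening and the grip force at its end, in the units of the state.
- bot.observe(): the state, without advancing time (a new reading comes with each control period).
- bot.grab_frame(name): name is "scene" or "side" or "wrist"; returns a dict with "pixels" (480x640x3 uint8, red, green, blue), "fovy" (degrees; the focal length in pixels is half the picture's height over the tangent of half this angle, whatever the lens; pixels are square), "cx", "cy" (the principal point, pixels), "rvec" (rotation vector, rad) and "tvec" (3), from world to camera coordinates, as OpenCV has them; the wrist camera has in their place "mount" (4x4, takes a point from camera to tool coordinates, whose origin is the TCP and whose axes are the flange's). Camera axes: x right, y down, z forward; pixel columns grow to the right and rows downward; lengths in m; the calibration is good to about 2 mm. A picture is of the moment at which its call begins: read the wrist's pose just before it. There is no depth.
- bot.job_done(): hands the job in; it is judged then, once.
The state is a dict: "clock": time; "qpos": joint angles; "qd": joint speeds; "joint_efforts": joint torques, N m; "position": TCP position; "tool_rot": TCP orientation; "force": force on the tool from outside, world axes, zero at the start; "moment": the same for the moment, N m; "grip_width": finger opening in m; "finger_force": force on a finger pad.
Only numpy, scipy, OpenCV 4.12 (cv2) and the standard library are available. Lean on these libraries where they do the work, as an engineer would, in place of code of your own. Each camera call takes 0.05 s, during which the arm holds its last target. There are 200 camera calls.

## Working session

There is one attempt and no reset: what is moved stays moved. The work goes in short steps, Python scripts to look and compute and a tool call to move; the robot and the scene stay as the last step left them, time stands still between calls to the robot, and variables do not carry over. Pictures are saved under pics/ and viewed, at most 10 in all, crops included, and the job is handed in when it is done.

Besides the shell and the picture viewer there is one more tool, called after "Call:" as name(argument=value, ...), one argument or row to a line, values as JSON. jog_arm: Moves the arm, as the interface text tells. Shifts and turns lie within -1 to 1; 1 stands for 30 mm of shift or 0.08 rad of turn. Its arguments: {"type":"object","properties":{"motion":{"type":"array","items":{"type":"array","items":{"type":"number"}}},"newtons":{"type":"number"}},"required":["motion"]}

```bash
ls; mkdir -p pics; cat > h.py <<'E'
import numpy as np, cv2
from workcell import bot
from scipy.spatial.transform import Rotation as Ro
def grab(n):
    s=bot.observe(); f=bot.grab_frame(n)
    F=240/np.tan(np.radians(f["fovy"])/2)
    f["K"]=np.array([[F,0,f["cx"]],[0,F,f["cy"]],[0,0,1]])
    if n=="wrist":
        T=np.eye(4);T[:3,:3]=Ro.from_euler('xyz',s["tool_rot"]).as_matrix();T[:3,3]=s["position"]
        W=T@np.array(f["mount"]); f["R"]=W[:3,:3].T; f["c"]=W[:3,3]
    else:
        f["R"]=cv2.Rodrigues(np.array(f["rvec"],float))[0]; f["c"]=-f["R"].T@np.array(f["tvec"]).ravel()
    return f
def ray(f,uv,z):
    d=f["R"].T@np.linalg.solve(f["K"],[uv[0],uv[1],1]); return f["c"]+d*(z-f["c"][2])/d[2]
def proj(f,p):
    q=f["K"]@f["R"]@(np.array(p)-f["c"]); return q[:2]/q[2]
def save(f,n): cv2.imwrite(f"pics/{n}.png",f["pixels"][...,::-1])
E
python3 - <<'E'
from h import *
import pickle
for n in("scene","side","wrist"):
    f=grab(n);save(f,n);pickle.dump(f,open(n+".pkl","wb"));print(n,f["c"].round(3),f["fovy"],f["cx"],f["cy"])
print(bot.observe())
E
```

```text
pics
scene [ 1.003 -0.48   1.147] 43.69215009227438 314.8769474837769 240.26227888125896
side [0.217 0.88  0.576] 54.46934227631861 323.2482982339015 239.67238191728273
wrist [0.625 0.07  0.374] 65.06381231107869 320.8633322894391 239.20686966324894
{'clock': 0.15, 'qpos': array([-0.07021782,  0.52185303, -0.03635111,  1.59985932,  0.02119585,
        1.02112604, -0.11281581]), 'qd': array([ 0.00013871, -0.00080114, -0.00119057, -0.00095546, -0.00140425,
       -0.0001449 , -0.00109986]), 'joint_efforts': array([ 4.00798544e-04, -9.27376485e+01,  1.98035471e+00, -3.70049715e+01,
        1.79930578e-02,  6.46477114e-03, -1.41420460e-05]), 'position': array([ 6.24745623e-01, -3.85336398e-06,  2.30879037e-01]), 'tool_rot': array([-3.14073261e+00,  4.32638626e-05,  1.57080409e+00]), 'force': array([-0.28154015, -0.53593234,  0.22273851]), 'moment': array([-0.06673426, -0.0141897 , -0.0393915 ]), 'finger_force': 0.0, 'grip_width': 0.08548058152983286}
```

View pics/scene.png

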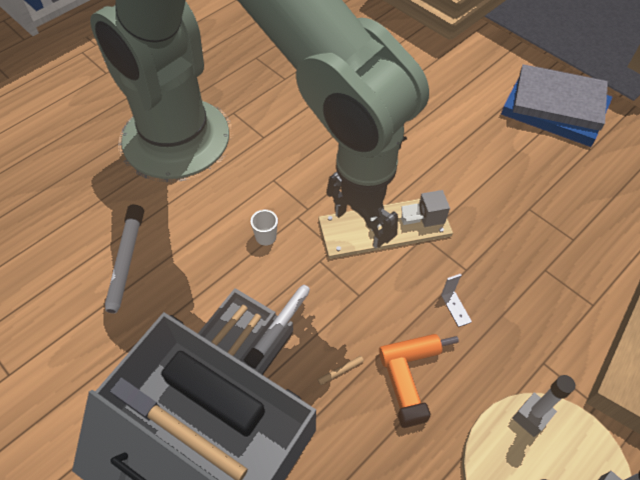

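View pics/side.png

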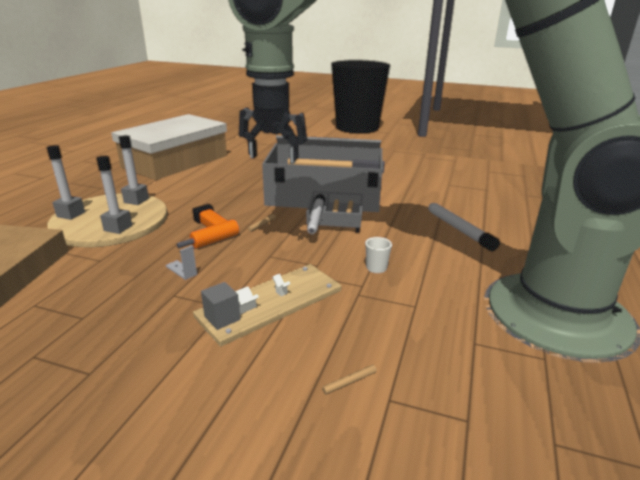

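The scene view shows the tray leg, its bare end near (304,290) and black foot near (257,350). The board runs from (325,240) to (445,215) with the socket at (433,207). In the side view the socket is at (221,306), the front rest at (246,298) and the back rest at (281,285).

Three things could be taken for the leg:
- the tube in the tray at (280,322)
- the bigger loose tube on the floor at (125,258)
- the fitted legs on the round seat at (548,400)

I choose the one in the tray and check it in a close crop.

```bash
python3 - <<'E'
from h import *
import pickle
s=pickle.load(open("scene.pkl","rb"));d=pickle.load(open("side.pkl","rb"))
a=cv2.resize(s["pixels"][275:375,200:330],(520,400),interpolation=cv2.INTER_CUBIC)[:, :400]
a=cv2.resize(s["pixels"][280:370,235:325],(400,400),interpolation=cv2.INTER_CUBIC)
b=cv2.resize(d["pixels"][255:345,190:280],(400,400),interpolation=cv2.INTER_CUBIC)
cv2.imwrite("pics/crop1.png",np.hstack([a,b])[...,::-1])
n=ray(s,(304,290),.045);t=ray(s,(257,350),.045)
print("nose",n,"foot",t,np.linalg.norm(n-t))
# board corners at z=.015 in both views
for p in[(320,216),(328,257),(451,237)]:print("scene board",ray(s,p,.015).round(4))
for p in[(195,312),(219,339),(341,288),(317,268)]:print("side board",ray(d,p,.015).round(4))
E
```

```text
nose [ 0.56630373 -0.08470277  0.045     ] foot [ 0.59843362 -0.24237306  0.045     ] 0.16091070039993288
scene board [0.4402 0.0859 0.015 ]
scene board [0.5316 0.021  0.015 ]
scene board [0.6875 0.258  0.015 ]
side board [0.6776 0.2715 0.015 ]
side board [0.5944 0.3248 0.015 ]
side board [0.4353 0.0963 0.015 ]
side board [0.5091 0.0393 0.015 ]
```

View pics/crop1.png

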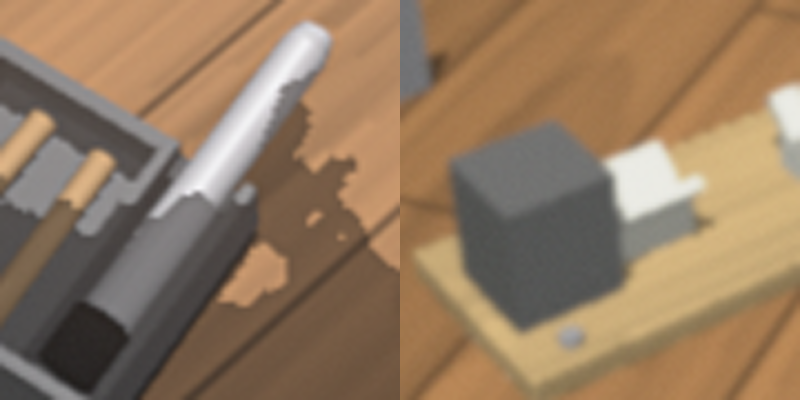

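View pics/wrist.png

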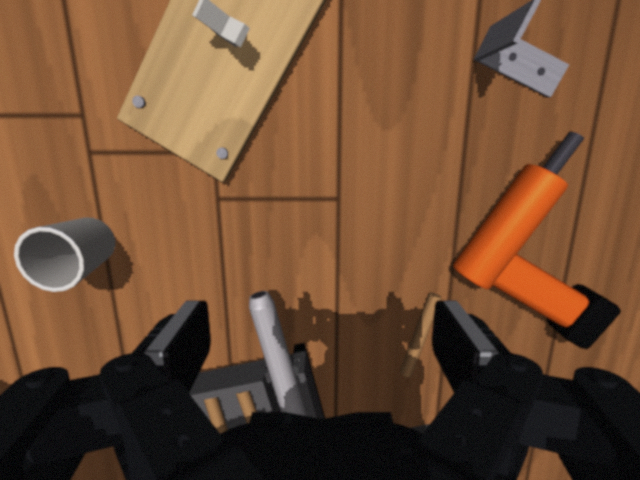

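The crop confirms the choice: bare tube with a black foot, in the tray next to two dowels. In the wrist picture the nose face is at (262,297), with the tube running to (287,395), and the board corners are at (118,118) and (226,182).

```bash
python3 - <<'E'
from h import *
import pickle
s=pickle.load(open("scene.pkl","rb"));d=pickle.load(open("side.pkl","rb"));w=pickle.load(open("wrist.pkl","rb"))
n=ray(w,(262,298),.045);m=ray(w,(286,390),.045)
print("wrist nose",n,"tube",m,np.degrees(np.arctan2(*(n-m)[1::-1])))
n2=ray(s,(306,288.5),.05);t=ray(s,(254,358),.045);print("scene",n2,t,np.linalg.norm(n2-t),np.degrees(np.arctan2(*(n2-t)[1::-1])))
A=ray(w,(118,118),.015);B=ray(w,(226,182),.015);print("wrist board",A,B,np.linalg.norm(A-B))
for p in[(320,216),(328,257),(451,237)]:print(ray(s,p,.015).round(3))
# socket top corners z=.075 side: from crop
for p in[(452,160),(553,120),(612,172),(515,217)]:print("sock",ray(d,(190+(p[0]-400)/4.444,255+p[1]/4.444),.075).round(4))
E
```

```text
wrist nose [ 0.56868881 -0.08343806  0.045     ] tube [ 0.58887759 -0.18652419  0.045     ] 101.08077426539658
scene [ 0.56862437 -0.08109638  0.05      ] [ 0.60685603 -0.25746528  0.045     ] 0.18053434307696553 102.23083174366491
wrist board [0.44047294 0.08071342 0.015     ] [0.53453289 0.0227599  0.015     ] 0.11048024903114208
[0.44  0.086 0.015]
[0.532 0.021 0.015]
[0.688 0.258 0.015]
sock [0.6512 0.278  0.075 ]
sock [0.6267 0.2374 0.075 ]
sock [0.5849 0.2629 0.075 ]
sock [0.6066 0.3037 0.075 ]
```

Call:
jog_arm(
  motion=[
    [0, 0, 0, -0.83, 1],
    [0, 0, 0, -0.83, 1],
    [0, 0, 0, -0.83, 1],
    [-0.5, -0.26, 0.3, 0, 1],
    [-0.5, -0.26, 0.3, 0, 1],
    [-0.5, -0.26, 0.3, 0, 1],
    [-0.5, -0.26, 0.3, 0, 1],
    [-0.5, -0.26, 0.3, 0, 1],
    [-0.5, -0.26, 0.3, 0, 1],
    [-0.5, -0.26, 0.3, 0, 1],
    [-0.5, -0.26, 0.3, 0, 1],
    [-0.5, -0.26, 0.3, 0, 1],
  ],
)

```text
clock: 1.35
position: [0.5825, -0.1476, 0.1495]
tool_rot: [3.142, 0.0, 1.77]
force: [1.0, -0.1, -0.7]
grip_width: 0.0858
finger_force: 0.0
```

Call:
jog_arm(
  motion=[
    [0, -0.04, 0.3, 0, 1],
    [0, 0, 0, 0, 1],
    [0, 0, 0, 0, 1],
  ],
)

```text
clock: 1.65
position: [0.582, -0.1457, 0.1412]
tool_rot: [3.141, -0.001, 1.771]
force: [-0.2, -0.0, 0.9]
grip_width: 0.0856
finger_force: 0.0
```

```bash
python3 - <<'E'
from h import *
import pickle
f=grab("wrist");save(f,"w2");pickle.dump(f,open("w2.pkl","wb"));o=bot.observe();print(o["position"],o["tool_rot"],o["qpos"],f["c"])
for z,p in((.045,(.5686,-.083,.045)),):print(proj(f,p))
E
```

```text
[ 0.58216846 -0.14565021  0.14151496] [ 3.14105957e+00 -2.61046378e-04  1.77104769e+00] [ 0.19610338  0.58798062 -0.07122925  1.74592386  0.05398923  0.80917059
  0.29979615] [ 0.56841403 -0.07743514  0.28410053]
[319.5788461  140.15282679]
```

View pics/w2.png

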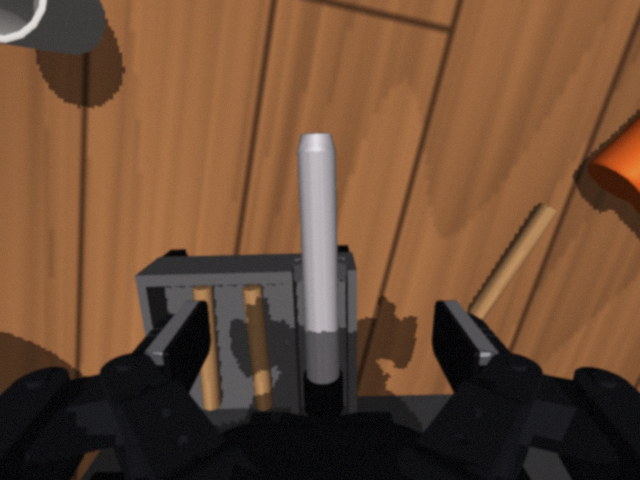

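The wrist view shows the nose end at (316,136) and the tube centre at (322,365) just before the foot, so the leg lies nearly along the tool x axis.

```bash
python3 - <<'E'
from h import *
import pickle
f=pickle.load(open("w2.pkl","rb"));o=bot.observe()
T=Ro.from_euler('xyz',o["tool_rot"]).as_matrix()
for p in((316,138),(318.5,200),(322,330),(323,378)):
    r=ray(f,p,.045);print(r.round(4),(T.T@(r-o["position"])).round(4))
E
```

```text
[ 0.5662 -0.0822  0.045 ] [ 0.0654 -0.0031  0.0965]
[ 0.5753 -0.1196  0.045 ] [ 0.0269 -0.0016  0.0965]
[ 0.5961 -0.2106  0.045 ] [-0.0664  0.0007  0.0965]
[ 0.6047 -0.2494  0.045 ] [-0.1062  0.0014  0.0965]
```

Call:
jog_arm(
  motion=[
    [0, -0.03, 0.5, -0.33, 1],
    [0, 0, 0.5, 0, 1],
    [0, 0, 0.5, 0, 1],
    [0, 0, 0.5, 0, 1],
    [0, 0, 0.5, 0, 1],
    [0, 0, 0.5, 0, 1],
    [0, 0, 0.5, 0, 1],
    [0, 0, 0.38, 0, 1],
    [0, 0, 0, 0, 1],
    [0, 0, 0, 0, 1],
  ],
)

```text
clock: 2.7
position: [0.5809, -0.1467, 0.0249]
tool_rot: [-3.141, -0.0, 1.796]
force: [0.1, 0.2, -0.1]
grip_width: 0.0854
finger_force: 0.0
```

Call:
jog_arm(
  motion=[
    [0, 0, 0, 0, 0.5],
    [0, 0, 0, 0, 0.3],
    [0, 0, 0, 0, 0],
    [0, 0, 0, 0, 0],
    [0, 0, 0, 0, 0],
    [0, 0, 0, 0, 0],
    [0, 0, 0, 0, 0],
    [0, 0, 0, 0, 0],
  ],
  newtons=70,
)

```text
clock: 3.5
position: [0.5809, -0.1467, 0.0251]
tool_rot: [3.142, 0.0, 1.796]
force: [-1.7, 0.3, 6.8]
grip_width: 0.0221
finger_force: 68.2
```

Call:
jog_arm(
  motion=[
    [0, 0, -0.15, 0, 0],
    [0, 0, -0.25, 0, 0],
    [0, 0, -0.35, 0, 0],
    [0, 0, -0.4, 0, 0],
    [0, 0, -0.4, 0, 0],
    [0, 0, -0.4, 0, 0],
    [0, 0, -0.4, 0, 0],
    [0, 0, -0.4, 0, 0],
    [0, 0, -0.4, 0, 0],
    [0, 0, 0, 0, 0],
    [0, 0, 0, 0, 0],
  ],
)

```text
clock: 4.6
position: [0.5808, -0.1466, 0.1195]
tool_rot: [3.141, 0.0, 1.796]
force: [-1.2, -0.7, -1.6]
grip_width: 0.0222
finger_force: 68.5
```

```bash
python3 - <<'E'
from h import *
import pickle
f=grab("wrist");s=grab("side");pickle.dump((f,s),open("w3.pkl","wb"));o=bot.observe();print(o["position"],o["tool_rot"],o["force"],o["moment"])
cv2.imwrite("pics/l.png",np.hstack([cv2.resize(f["pixels"],(400,300)),cv2.resize(s["pixels"][130:250,240:400],(400,300),interpolation=cv2.INTER_CUBIC)])[...,::-1])
E
```

```text
[ 0.58048554 -0.14658714  0.11882405] [-3.14073933e+00 -3.68941057e-04  1.79635828e+00] [ 0.74293594 -0.11575037 -0.9522129 ] [0.02420716 0.03246061 0.01785127]
```

View pics/l.png

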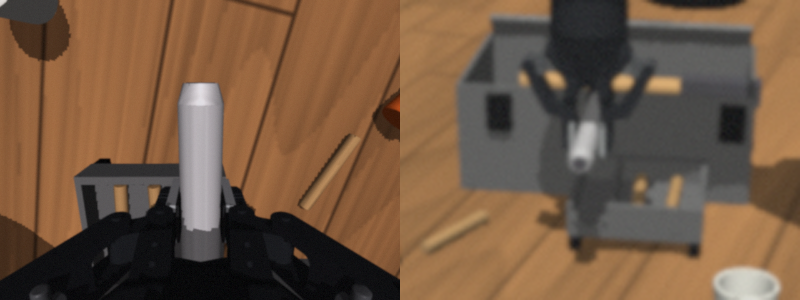

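The leg is held. The wrist view shows the nose tip at about (322,140), and the side view shows the nose face at about (312,195). I triangulate the tip to check the pitch.

```bash
python3 - <<'E'
from h import *
import pickle
f,s=pickle.load(open("w3.pkl","rb"));o=bot.observe()
T=Ro.from_euler('xyz',o["tool_rot"]).as_matrix()
P=lambda g:g["K"]@np.c_[g["R"],-g["R"]@g["c"]]
def tri(a,b):
    X=cv2.triangulatePoints(P(f),P(s),np.array(a,float),np.array(b,float)).ravel();X=X[:3]/X[3];return X
X=tri((322,142),(312,195));print(X,T.T@(X-o["position"]),"reproj",proj(f,X),proj(s,X))
print("level expectation", [proj(g,o["position"]+T@np.array([.0655,0,-.0195])).round(1) for g in(f,s)])
E
```

```text
[ 0.56617708 -0.08222235  0.13554488] [ 0.06594065  0.0004352  -0.01669688] reproj [320.6434789  142.16151316] [311.87791213 194.99965457]
level expectation [array([319.3, 143.8]), array([312.1, 193.8])]
```

Call:
jog_arm(
  motion=[
    [0.3, 0, -0.2, 0, 0],
    [0.5, 0, -0.3, 0, 0],
    [0.6, 0, -0.3, 0, 0],
    [0.6, 0, 0, 0, 0],
    [0.6, 0, 0, 0, 0],
    [0.6, 0, 0, 0, 0],
    [0.5, 0, 0, 0, 0],
    [0.3, 0, 0, 0, 0],
    [0, 0, 0, 0.3, 0],
    [0, 0, 0, 0.6, 0],
    [0, 0, 0, 0.9, 0],
    [0, 0, 0, 0.9, 0],
  ],
)

```text
clock: 5.9
position: [0.5541, -0.0306, 0.1435]
tool_rot: [3.141, 0.0, 1.575]
force: [0.5, -0.2, -0.9]
grip_width: 0.0218
finger_force: 68.6
```

Call:
jog_arm(
  motion=[
    [0, 0, 0, 0.9, 0],
    [0, 0, 0, 0.9, 0],
    [0, 0, 0, 0.9, 0],
    [0, 0, 0, 0.9, 0],
    [0, 0, 0, 0.9, 0],
    [0, 0, 0, 0.9, 0],
    [0, 0, 0, 0.9, 0],
    [0, 0, 0, 0.6, 0],
    [0, 0, 0, 0.1, 0],
    [0.3, -0.15, 0, 0, 0],
    [0.6, -0.3, 0, 0, 0],
    [0.6, -0.3, 0, 0, 0],
  ],
)

```text
clock: 7.1
position: [0.5585, 0.0213, 0.1435]
tool_rot: [3.142, -0.0, 1.021]
force: [-0.2, 0.1, -1.1]
grip_width: 0.0221
finger_force: 68.5
```

Call:
jog_arm(
  motion=[
    [0.6, -0.3, 0, 0, 0],
    [0.6, -0.35, 0, 0, 0],
    [0.6, -0.35, 0, 0, 0],
    [0.6, -0.35, 0, 0, 0],
    [0.6, -0.35, 0, 0, 0],
    [0.6, -0.35, 0, 0, 0],
    [0.6, -0.35, 0, 0, 0],
    [0.4, -0.2, 0, 0, 0],
    [0.2, 0, 0, 0, 0],
    [0, 0, 0, 0, 0],
    [0, 0, 0, 0, 0],
    [0, 0, 0, 0, 0],
  ],
)

```text
clock: 8.3
position: [0.5673, 0.1829, 0.1434]
tool_rot: [3.141, 0.0, 1.019]
force: [0.6, -0.3, -0.5]
grip_width: 0.0219
finger_force: 68.5
```

```bash
python3 - <<'E'
from h import *
import pickle
f=grab("wrist");s=grab("side");c=grab("scene");pickle.dump((f,s,c),open("w4.pkl","wb"));o=bot.observe();print(o["position"],o["tool_rot"],o["force"],o["grip_width"])
cv2.imwrite("pics/m.png",np.hstack([cv2.resize(f["pixels"],(400,300)),cv2.resize(s["pixels"][230:350,190:350],(400,300),interpolation=cv2.INTER_CUBIC)])[...,::-1])
E
```

```text
[0.56727168 0.18335794 0.14346877] [3.14150907e+00 5.23305144e-05 1.01959788e+00] [-0.06196052 -0.2536706  -2.03524684] 0.02240344537204701
```

View pics/m.png

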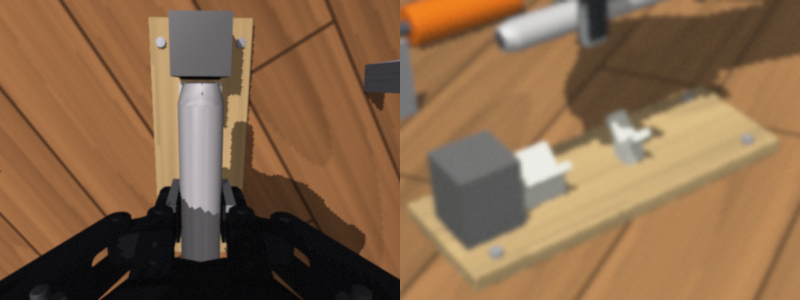

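The wrist view shows the socket top between about (272,18) and (371,123) in full-size pixels, with the leg in line over the board. I measure the socket's top quad and the board's edges.

```bash
python3 - <<'E'
from h import *
import pickle
f,s,c=pickle.load(open("w4.pkl","rb"));o=bot.observe()
T=Ro.from_euler('xyz',o["tool_rot"]).as_matrix();L=lambda r:(T.T@(r-o["position"])).round(4)
im=cv2.GaussianBlur(f["pixels"],(3,3),0).astype(int)
g=(np.ptp(im,axis=2)<18)&(im.mean(2)>75)&(im.mean(2)<135)
g[:, :240]=0;g[:,400:]=0;g[140:]=0
for r in(30,50,70,90,110):
    x=np.where(g[r])[0]; print("sock row",r,x.min(),x.max(),L(ray(f,((x.min()+x.max())/2,r),.075)), np.linalg.norm(ray(f,(x.min(),r),.075)-ray(f,(x.max()+1,r),.075)))
for col in(290,320,350):
    y=np.where(g[:,col])[0];print("col",col,y.min(),y.max(),im[y.max()-6:y.max()+10,col].mean(1).round(),L(ray(f,(col,y.max()+.5),.075)),L(ray(f,(col,y.min()-.5),.075)))
# leg edges per row
b=(im.mean(2)>140)&(np.ptp(im,axis=2)<30);b[:,:260]=0;b[:,390:]=0
for r in(180,220,260,300):
    x=np.where(b[r])[0];print("leg",r,x.min(),x.max(),L(ray(f,((x.min()+x.max())/2,r),o["position"][2]+.0195)))
y=np.where(b[:,322])[0];print("nose rows",y.min(),L(ray(f,(322,y.min()),o["position"][2]+.0165)))
E
```

```text
sock row 30 271 371 [0.1182 0.001  0.0685] 0.05084075562669429
sock row 50 271 370 [0.109  0.0007 0.0685] 0.05101268905668195
sock row 70 264 386 [0.0996 0.003  0.0685] 0.06359945093605356
sock row 90 273 369 [0.09   0.001  0.0685] 0.050846737596565945
sock row 110 273 368 [0.0801 0.0007 0.0685] 0.05102596519882704
col 290 18 134 [ 84.  95. 102. 106. 110. 117. 132. 149. 163. 172. 174. 169. 161. 155.
 150. 144.] [ 0.0675 -0.0158  0.0685] [ 0.1238 -0.0145  0.0685]
col 320 17 132 [ 28.  48.  66.  76.  79.  87. 112. 153. 189. 209. 216. 218. 218. 216.
 215. 213.] [0.0686 0.0004 0.0685] [0.1242 0.0005 0.0685]
col 350 18 139 [88. 87. 85. 86. 89. 93. 94. 93. 91. 91. 92. 93. 94. 96. 98. 99.] [0.0649 0.0167 0.0685] [0.1238 0.0155 0.0685]
leg 180 288 344 [ 0.0541 -0.0007 -0.0195]
leg 220 289 343 [ 0.0407 -0.0008 -0.0195]
leg 260 290 342 [ 0.0265 -0.0009 -0.0195]
leg 300 291 341 [ 0.0114 -0.0009 -0.0195]
nose rows 134 [ 0.0685  0.0012 -0.0165]
```

Call:
jog_arm(
  motion=[
    [-0.08, 0.04, 0.2, 0, 0],
    [0, 0, 0.4, 0, 0],
    [0, 0, 0.5, 0, 0],
    [0, 0, 0.5, 0, 0],
    [0, 0, 0.5, 0, 0],
    [0, 0, 0.5, 0, 0],
    [0, 0, 0.4, 0, 0],
    [0, 0, 0.3, 0, 0],
    [0, 0, 0.15, 0, 0],
    [0, 0, 0.1, 0, 0],
    [0, 0, 0, 0, 0],
    [0, 0, 0, 0, 0],
  ],
)

```text
clock: 9.65
position: [0.5672, 0.1814, 0.0373]
tool_rot: [3.141, -0.001, 1.02]
force: [-0.5, 0.1, -0.7]
grip_width: 0.022
finger_force: 68.5
```

Call:
jog_arm(
  motion=[
    [0, 0, 0.06, 0, 0],
    [0, 0, 0.06, 0, 0],
    [0, 0, 0, 0, 0],
    [0, 0, 0, 0, 0],
  ],
)

```text
clock: 10.05
position: [0.567, 0.1813, 0.0333]
tool_rot: [-3.142, 0.0, 1.02]
force: [0.1, -0.2, -1.1]
grip_width: 0.0221
finger_force: 68.5
```

Call:
jog_arm(
  motion=[
    [0, 0, 0.05, 0, 0],
    [0, 0, 0.03, 0, 0],
    [0, 0, 0, 0, 0],
  ],
)

```text
clock: 10.35
position: [0.5664, 0.1819, 0.031]
tool_rot: [-3.141, 0.0, 1.021]
force: [-4.0, 3.0, 6.2]
grip_width: 0.0221
finger_force: 69.5
```

Call:
jog_arm(
  motion=[
    [0, 0, 0.03, 0, 0],
    [0, 0, 0, 0, 0],
    [0, 0, 0, 0, 0],
  ],
)

```text
clock: 10.65
position: [0.5662, 0.1822, 0.0305]
tool_rot: [-3.14, -0.0, 1.021]
force: [-8.9, 3.7, 14.0]
grip_width: 0.022
finger_force: 70.4
```

Contact is felt and the leg is in the rests. I let go gradually.

Call:
jog_arm(
  motion=[
    [0, -0.02, -0.03, 0, 0],
    [0, 0, 0, 0, 0.3],
    [0, 0, 0, 0, 0.4],
    [0, 0, 0, 0, 0.6],
    [0, 0, 0, 0, 1],
    [0, 0, 0, 0, 1],
    [0, 0, 0, 0, 1],
    [0, 0, 0, 0, 1],
  ],
  newtons=20,
)

```text
clock: 11.45
position: [0.5665, 0.1816, 0.0309]
tool_rot: [-3.142, 0.0, 1.02]
force: [-0.4, -0.4, -1.0]
grip_width: 0.0853
finger_force: 0.0
```

Call:
jog_arm(
  motion=[
    [0, 0, -0.2, 0, 1],
    [0, 0, -0.4, 0, 1],
    [0, 0, -0.5, 0, 1],
    [0, 0, -0.5, 0, 1],
    [0, 0, -0.5, 0, 1],
    [0, 0, -0.5, 0, 1],
    [-0.5, 0, -0.3, 0, 1],
    [-0.5, 0, 0, 0, 1],
    [-0.5, 0, 0, 0, 1],
    [-0.5, 0, 0, 0, 1],
    [0, 0, 0, 0, 1],
    [0, 0, 0, 0, 1],
  ],
)

```text
clock: 12.65
position: [0.5349, 0.1301, 0.1177]
tool_rot: [-3.141, 0.0, 1.02]
force: [0.7, 0.8, 0.1]
grip_width: 0.0858
finger_force: 0.0
```

```bash
python3 - <<'E'
from h import *
import pickle
f=grab("wrist");s=grab("side");c=grab("scene");pickle.dump((f,s,c),open("w5.pkl","wb"));o=bot.observe();print(o["position"],o["tool_rot"],o["force"],o["grip_width"])
cv2.imwrite("pics/n.png",np.hstack([cv2.resize(f["pixels"],(400,300)),cv2.resize(s["pixels"][230:350,190:350],(400,300),interpolation=cv2.INTER_CUBIC)])[...,::-1])
E
```

```text
[0.53516379 0.13093219 0.11767244] [-3.14137296e+00 -3.39189847e-05  1.02093347e+00] [-1.01335606 -0.75735583 -0.35025639] 0.08545221321132912
```

View pics/n.png

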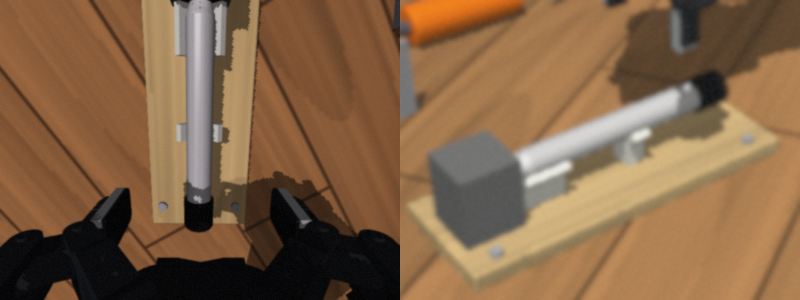

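The leg lies in both rests, with its nose just before the socket and its foot clear behind the back rest. In the wrist view the foot spans about (318,315) to (318,366).

```bash
python3 - <<'E'
from h import *
import pickle
f,s,c=pickle.load(open("w5.pkl","rb"));o=bot.observe()
T=Ro.from_euler('xyz',o["tool_rot"]).as_matrix();L=lambda r:(T.T@(r-o["position"])).round(4)
im=f["pixels"].astype(int);k=im.max(2)<60;k[:305]=0;k[375:]=0;k[:,:285]=0;k[:,350:]=0
for r in(320,330,340,350):
    x=np.where(k[r])[0];print(r,x.min(),x.max(),L(ray(f,((x.min()+x.max())/2,r),.05)))
y=np.where(k[:,318])[0];print(y.min(),y.max(),L(ray(f,(318,y.min()),.065)),L(ray(f,(318,y.max()),.06)))
for r in(120,290):
    x=np.where((im[r].mean(1)>125)&(np.ptp(im[r],axis=1)<40))[0];x=x[(x>280)&(x<360)];print("tube",r,x.min(),x.max(),L(ray(f,((x.min()+x.max())/2,r),.05)))
E
```

```text
320 295 341 [-0.0438 -0.001   0.0677]
330 295 341 [-0.0508 -0.0011  0.0677]
340 295 340 [-0.0579 -0.0014  0.0677]
350 295 339 [-0.065  -0.0017  0.0677]
326 370 [-0.0397 -0.0009  0.0527] [-0.0727 -0.0011  0.0577]
tube 120 300 333 [ 0.0746 -0.0014  0.0677]
tube 290 302 329 [-0.0237 -0.0025  0.0677]
```

Call:
jog_arm(
  motion=[
    [-0.5, -0.04, 0, 0, 1],
    [-0.5, 0, 0, 0, 1],
    [-0.5, 0, 0, 0, 1],
    [-0.5, 0, 0, 0, 1],
    [0, 0, 0.3, 0, 1],
    [0, 0, 0.5, 0, 1],
    [0, 0, 0.5, 0, 1],
    [0, 0, 0.5, 0, 1],
    [0, 0, 0.5, 0, 1],
    [0, 0, 0.4, 0, 1],
    [0, 0, 0.2, 0, 1],
    [0, 0, 0, 0, 1],
  ],
)

```text
clock: 14.0
position: [0.5023, 0.0798, 0.0302]
tool_rot: [-3.141, 0.001, 1.02]
force: [0.4, 0.0, 0.2]
grip_width: 0.0853
finger_force: 0.0
```

Call:
jog_arm(
  motion=[
    [0, 0, 0, 0, 1],
    [0, 0, 0, 0, 0.6],
    [0, 0, 0, 0, 0.4],
    [0, 0, 0, 0, 0.3],
    [0, 0, 0, 0, 0],
    [0, 0, 0, 0, 0],
    [0, 0, 0, 0, 0],
    [0, 0, 0, 0, 0],
  ],
  newtons=60,
)

```text
clock: 14.8
position: [0.5026, 0.08, 0.0309]
tool_rot: [-3.142, -0.0, 1.02]
force: [-0.0, 1.3, 1.4]
grip_width: 0.0283
finger_force: 59.0
```

Call:
jog_arm(
  motion=[
    [0.13, 0, 0, 0, 0],
    [0.13, 0, 0, 0, 0],
    [0.13, 0, 0, 0, 0],
    [0.13, 0, 0, 0, 0],
    [0.13, 0, 0, 0, 0],
    [0, 0, 0, 0, 0],
  ],
  newtons=90,
)

```text
clock: 15.4
position: [0.5132, 0.0973, 0.031]
tool_rot: [3.142, -0.0, 1.021]
force: [-1.3, 1.7, 4.4]
grip_width: 0.0276
finger_force: 89.1
```

Call:
jog_arm(
  motion=[
    [0.13, 0, 0, 0, 0],
    [0.13, 0, 0, 0, 0],
    [0, 0, 0, 0, 0],
  ],
)

```text
clock: 15.7
position: [0.517, 0.1035, 0.031]
tool_rot: [-3.141, 0.0, 1.02]
force: [-3.3, -0.9, 7.7]
grip_width: 0.0277
finger_force: 89.6
```

Call:
jog_arm(
  motion=[
    [0.13, 0, 0, 0, 0],
    [0.1, 0, 0, 0, 0],
    [0, 0, 0, 0, 0],
  ],
)

```text
clock: 16.0
position: [0.5199, 0.1083, 0.031]
tool_rot: [-3.141, 0.002, 1.019]
force: [-7.3, -5.9, 12.8]
grip_width: 0.0277
finger_force: 90.0
```

Call:
jog_arm(
  motion=[
    [0.1, 0, -0.02, 0, 0],
    [0.1, 0, 0, 0, 0],
    [0, 0, 0, 0, 0],
  ],
)

```text
clock: 16.3
position: [0.5237, 0.1144, 0.0315]
tool_rot: [-3.141, 0.0, 1.02]
force: [-2.7, 0.2, 3.3]
grip_width: 0.0278
finger_force: 89.2
```

Call:
jog_arm(
  motion=[
    [0.1, 0, 0, 0, 0],
    [0.1, 0, 0, 0, 0],
    [0, 0, 0, 0, 0],
  ],
)

```text
clock: 16.6
position: [0.5267, 0.1194, 0.0315]
tool_rot: [-3.141, 0.0, 1.02]
force: [-3.4, -0.6, 5.2]
grip_width: 0.028
finger_force: 89.2
```

Call:
jog_arm(
  motion=[
    [0.07, 0, 0, 0, 0],
    [0.07, 0, 0, 0, 0],
    [0, 0, 0, 0, 0],
  ],
)

```text
clock: 16.9
position: [0.527, 0.12, 0.0312]
tool_rot: [-3.14, 0.006, 1.018]
force: [-13.1, -16.3, 16.7]
grip_width: 0.0277
finger_force: 90.8
```

Call:
jog_arm(
  motion=[
    [0.06, 0, -0.01, 0, 0],
    [0.06, 0, 0, 0, 0],
    [0, 0, 0, 0, 0],
    [0, 0, 0, 0, 0],
  ],
)

```text
clock: 17.3
position: [0.527, 0.1201, 0.0312]
tool_rot: [-3.138, 0.011, 1.017]
force: [-23.8, -33.7, 24.3]
grip_width: 0.0279
finger_force: 91.6
```

```bash
python3 - <<'E'
from h import *
import pickle
s=grab("side");c=grab("scene");pickle.dump((s,c),open("w6.pkl","wb"));o=bot.observe();print(o["position"],o["force"],o["moment"])
cv2.imwrite("pics/o.png",np.hstack([cv2.resize(c["pixels"][180:270,310:460],(400,240),interpolation=cv2.INTER_CUBIC),cv2.resize(s["pixels"][240:336,190:350],(400,240),interpolation=cv2.INTER_CUBIC)])[...,::-1])
E
```

```text
[0.52702609 0.12005304 0.03117454] [-21.95131043 -33.10788237  22.38805673] [-6.60399913  4.65223636  0.0921037 ]
```

View pics/o.png

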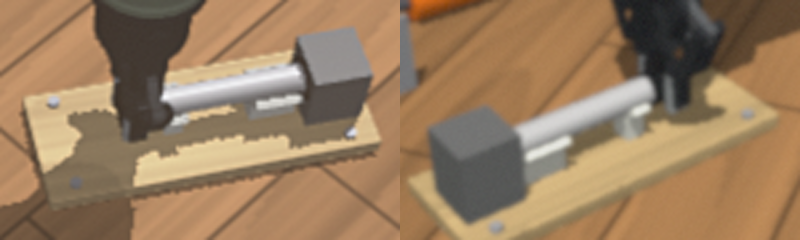

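The push force climbs to 40 N with no further travel after 47 mm, so the leg has bottomed. The views show the fingers clear of the back rest. I ease the load and release.

Call:
jog_arm(
  motion=[
    [-0.1, 0, 0, 0, 0],
    [-0.06, 0, 0, 0, 0],
    [0, 0, 0, 0, 0],
  ],
)

```text
clock: 17.7
position: [0.527, 0.12, 0.0314]
tool_rot: [-3.14, 0.003, 1.019]
force: [-8.5, -11.5, 7.8]
grip_width: 0.0275
finger_force: 89.3
```

Call:
jog_arm(
  motion=[
    [0, 0, 0, 0, 0.3],
    [0, 0, 0, 0, 0.5],
    [0, 0, 0, 0, 1],
    [0, 0, 0, 0, 1],
    [0, 0, 0, 0, 1],
    [0, 0, -0.2, 0, 1],
    [0, 0, -0.5, 0, 1],
    [0, 0, -0.5, 0, 1],
    [0, 0, -0.5, 0, 1],
    [0, 0, -0.5, 0, 1],
    [-0.3, 0, -0.5, 0, 1],
    [0, 0, 0, 0, 1],
  ],
)

```text
clock: 18.9
position: [0.5244, 0.1137, 0.1155]
tool_rot: [3.139, -0.002, 1.019]
force: [-0.0, -0.2, -0.2]
grip_width: 0.0854
finger_force: 0.0
```

```bash
python3 - <<'E'
from h import *
f=grab("wrist");s=grab("side");o=bot.observe()
T=Ro.from_euler('xyz',o["tool_rot"]).as_matrix()
cv2.imwrite("pics/p.png",np.hstack([cv2.resize(f["pixels"],(400,300)),cv2.resize(s["pixels"][230:350,190:350],(400,300),interpolation=cv2.INTER_CUBIC)])[...,::-1])
im=f["pixels"].astype(int);k=im.max(2)<60
col=int(proj(f,o["position"]+T@np.array([-.01,0,o["position"][2]-.05]))[0]);y=np.where(k[:400,col])[0]
print(o["position"],o["force"],col,y.min())
for r in range(y.min(),400): 
    if not k[r,col]: break
u=np.array([.5225,.8526,0]);M=np.array([.6065,.2485,0])
print(r,"foot front/back before mouth",[(M-ray(f,(col,q),z))@u for q,z in((y.min(),.065),(r,.06))])
E
```

```text
[0.52399384 0.11440288 0.11357902] [-0.7041277   0.28609272 -0.04744889] 318 218
270 foot front/back before mouth [np.float64(0.13194150940929425), np.float64(0.1629812533768168)]
```

View pics/p.png

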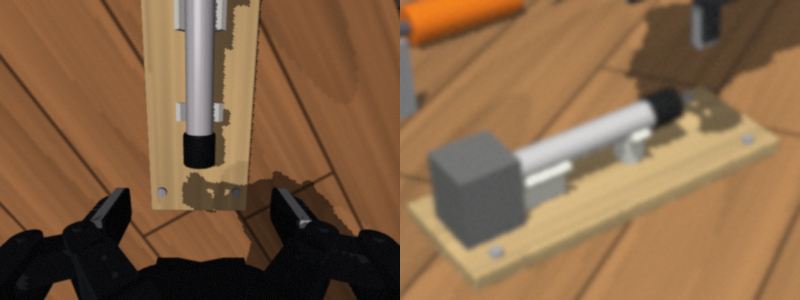

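The foot now spans 132–163 mm before the mouth, against 130–160 mm for home, which is within the calibration error. The stop was hard, and the view shows the gripper clear.

```bash
python3 -c "
from workcell import bot
print(bot.job_done())"
```

```text
the job is handed in; nothing more can be done
None
```

The leg is in the socket and let go: it hit a hard stop at about 40 N, the foot sits within about 3 mm of its home position by camera, and the job is handed in (verdict not shown) at about 19 s.

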